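Lay the labelled carton against the packing guide

ROBOT

A 7-joint arm with a two-finger parallel gripper is mounted at the origin on the work surface. World frame = base frame: x ahead of the robot, y to its left, z up, the work surface at z = 0. Lengths are in m, angles in rad, forces in N, time in s.
With the tool pointing down it reaches from about 0.425 to 0.925 m from the base axis. Payload 6.8 kg.
Tool frame: the origin (TCP) lies between the finger pads; the fingertips stand 14 mm ahead of it and the grasp point (between the pads) lies 5 mm behind it; z points along the fingers, y is the line along which they close (so a half turn about z gives the same grasp; the last joint's range is limited). The gripper opens to 85 mm and grips with 20 to 120 N. Pads are 22 mm wide; open, the fingers measure 114 mm over their backs; the gripper's body (76 mm by 85 mm) begins 54 mm behind the grasp point. The pads swing forward as they close: fully open they stand 13 mm farther back than shut.
Start: joints at [-1.438, 0.477, 0.022, 1.555, -0.011, 1.109, -0.083], TCP at [0.161, 0.656, 0.214] pointing down, gripper open.
Joint ranges: [-2.96, 2.96], [-0.34, 2.1], [-1.41, 1.46], [0.24, 2.44], [-1.37, 4.51], [0.17, 1.92], [-2.96, 2.96]. Speed limits (rad/s): [2.39, 2.39, 3.14, 3.14, 3.14, 3.14, 3.14].

INTERFACE

Orientations are given as a rotation vector (axis times angle).
In Python, from bench import r, eyes, ticket gives the robot as it stands. The module is installed in compiled form; this text tells all that it offers.
- The arm moves only by the tool arm_command, never from a script. Its argument "plan" is text: rows parted by semicolons, each of 4 numbers parted by spaces: the shift along the tool's x, y, z in m, then the turn about the tool's z in degrees. In form: tx ty tz yaw; .... A call has 1 to 20 rows; each row shifts and turns the commanded pose from where the row before left it, along the tool's axes as they then stand; what a row does not reach is not made up. A row lasts 1/8 s, in which the tool goes at most 62.5 mm and 10.7 degrees, less where a joint would pass 70% of its speed; a pose out of reach is approached as far as the arm can. A call is refused whole if a number of a shift passes 0.0625 or a number of a turn 10.7, either way. A call with a gripper value outside its range is refused whole. "hand" is the closure, from -1 (fully open) to 1 (shut), set as the call begins (left out, the last holds). The fingers move at their own pace and stop on an object; "grip_force" is the grip in N (left out, the last holds). Time passes only in rows, so rows that do not move let the fingers close. It gives the time, the measured TCP pose, the force, the opening and the grip force at its end, in the units of the state.
- r.get_obs(): the state, without advancing time (a new reading comes with each control period).
- eyes.grab_frame(name): name is "scene" or "top"; returns (picture, depth): 420x560x3 uint8, red, green, blue; 420x560 float32, m along the optical axis (not along the pixel's ray), 0 where there is no reading.
- eyes.calibration(name): a dict with "fov_y" (degrees; the focal length in pixels is half the picture's height over the tangent of half this angle, whatever the lens; pixels are square), "cx", "cy" (the principal point, pixels), "origin" and "attitude" of the camera in the world. Camera axes: x right, y up, looking along -z (the intrinsics and any distortion apply to the point x, -y, -z); pixel columns grow to the right and rows downward; lengths in m; the calibration is good to about 2 mm. A picture is of the moment at which its call begins. calibration takes no time and is no camera call.
- ticket.hand_in(): hands the job in; it is judged then, once.
The state is a dict: "clock": time; "joints": joint angles; "qvel": joint speeds; "tau": joint torques, N m; "tcp_pos": TCP position; "orientation": TCP orientation; "contact_force": force on the tool from outside, world axes, zero at the start; "moment": the same for the moment, N m; "grip_width": finger opening in m; "gripper_force": force on a finger pad.
Only numpy, scipy, OpenCV 4.12 (cv2) and the standard library are available. Lean on these libraries where they do the work, as an engineer would, in place of code of your own. Each camera call takes 0.05 s, during which the arm holds its last target. There are 200 camera calls.

TASK

On the packing bench, push over the standing carton with the white label so that it lies on its back with the label facing up, then push it sideways along the bench until its long side lies flush against the aluminium guide rail, with its whole length beside the rail. Only push it, do not pick it up or lift it, and leave the plain carton and everything else on the bench where it is.

Things in the scene. Friction and masses are not known exactly. Their poses are not given: they have to be found in the camera images.
- carton: The labelled carton: a loose, closed brown cardboard box, 0.25 to 0.5 kg, 60 mm thick (x), 110 mm wide (y), 170 mm tall (z), standing on end left or right of the guide. Origin: centre of its underside as it stands. Its -x face, turned towards the robot within about 20 degrees, carries the white label; its +x face is its plain back. Lying with the label up, its x axis points straight down.
- carton_center (a point): Centre of the labelled carton: 85 mm above the bench when it stands, 30 mm when it lies on its back. Pushed high on the label face (near 135 mm) the carton tips about its far bottom edge and falls over by itself past about 20 degrees. It slides on the bench (a few newtons).
- carton_label (a point): Centre of the white label, 80 mm wide and 125 mm tall, on the carton's -x face; 107 mm above the bench when the carton stands. The label folds over the top edge onto the near half of the carton's top, so it is seen from above too.
- plain_carton: A carton of the same size standing on end on the other side of the guide, with a strip of amber tape over its top and no label. To be left standing where it is. Origin: centre of its underside, z up.
- guide: The packing guide: a straight aluminium rail with a yellow line along its top, fixed to the bench between the two cartons, running away from the robot. 320 mm long (its x), 20 mm thick (its y), 40 mm high (46 mm at the dark screw heads on its two ends). Origin: centre of its underside; its two long faces lie 10 mm either side of the origin along y. It cannot move.
- mug: black mug, 80 mm across, 95 mm tall, a bystander; origin about the centre of its underside.
- glue: yellow glue bottle with red cap, 60 mm across, 170 mm tall, a bystander; origin about the centre of its underside.
- brown_tape: roll of brown tape lying flat, 100 mm across, 48 mm tall, a bystander; origin about the centre of its underside.
- yellow_tape: roll of yellow tape lying flat, 80 mm across, 20 mm tall, a bystander; origin about the centre of its underside.

How it is judged:
On the way, in this order (a step that is already met when the one before it is completed fails the run):
1. the labelled carton lies flat on its back on the bench, label up (angle between carton's own x axis and vertical above 3.04 rad and height (world z) of carton_center below 0.036 m), for 0.2 s.
2. the carton, still flat, lies with its long side flush against the guide (all of step 1 and y of carton_center in the frame of guide between -0.07 and 0.07 m and angle between the y axis of carton and the y axis of guide, either way round below 0.06 rad and x of carton_center in the frame of guide between -0.085 and 0.085 m), for 0.2 s.
At the end, for the whole second after the job is handed in: The labelled carton lies flat on the bench, label up (within 6 degrees), at rest, its long side against a long face of the guide (gap at its middle under 5 mm, parallel within 3.4 degrees) and beside the rail over its whole length (its centre within 85 mm of the rail's middle along the rail) (all of step 2 and linear speed of carton below 0.02 m/s and angular speed of carton below 0.1 rad/s); the robot touches nothing.
It fails at once if the labelled carton is lifted off the bench (height (world z) of carton_center above 0.108 m or (angle between carton's own x axis and vertical above 2.9 rad and height (world z) of carton_center above 0.065 m)).
It fails at once if the plain carton is moved more than 20 mm or tipped (distance of plain_carton from where it was at the start of the episode above 0.02 m or angle between plain_carton's own z axis and vertical above 0.15 rad).
It fails at once if a bystander on the bench is moved more than 25 mm (distance of any of mug, glue, brown_tape, yellow_tape from where it was at the start of the episode above 0.025 m).
It also fails if it takes over 54 s, if anything falls off the work surface, if the arm or the gripper's body presses on something with over 40 N, if the wrist force passes 120 N, or if a joint passes its speed limit or range.

## Working session

There is one attempt and no reset: what is moved stays moved. The work goes in short steps, Python scripts to look and compute and a tool call to move; the robot and the scene stay as the last step left them, time stands still between calls to the robot, and variables do not carry over. Pictures are saved under pics/ and viewed, at most 10 in all, crops included, and the job is handed in when it is done.

Besides the shell and the picture viewer there is one more tool, called after "Call:" by a JSON object that holds its "name" and its "arguments", one argument or row to a line. arm_command: Moves the arm, as the interface text tells. Its arguments: {"type":"object","properties":{"plan":{"type":"string"},"hand":{"type":"number"},"grip_force":{"type":"number"}},"required":["plan"]}

```bash
mkdir -p pics; cat > h.py <<'E'
import numpy as np,cv2
from scipy.spatial.transform import Rotation as R
from bench import r,eyes,ticket
def grab(n,fn=None):
    p,d=eyes.grab_frame(n)
    if fn: cv2.imwrite('pics/'+fn,p[:,:,::-1])
    return p,d
def rot(a):
    a=np.array(a,float)
    if a.shape==(3,3): return a
    return R.from_rotvec(a).as_matrix() if a.size==3 else R.from_quat(a).as_matrix()
def cloud(n,d):
    c=eyes.calibration(n);h,w=d.shape;f=h/2/np.tan(np.radians(c['fov_y']/2))
    u,v=np.meshgrid(np.arange(w),np.arange(h))
    P=np.stack([(u-c['cx'])/f*d,-(v-c['cy'])/f*d,-d],-1)
    return P@rot(c['attitude']).T+np.array(c['origin'])
E
python3 - <<'E'
from h import *
print(r.get_obs())
for n in('scene','top'):
    print(eyes.calibration(n)); p,d=grab(n,n+'0.png'); np.savez(n+'0.npz',p=p,d=d)
E
```

```text
{'clock': 0.0, 'joints': array([-1.43810319,  0.47784739,  0.02234183,  1.55645016, -0.01150969,
        1.10930927, -0.08313005]), 'qvel': array([-0.00100333, -0.0008831 , -0.00013892,  0.00105229,  0.00158092,
        0.00161253, -0.0002328 ]), 'tau': array([ 3.91505546e-04, -5.96460915e+01,  1.60828907e+00, -2.81184393e+01,
        1.24962162e-02,  9.56849341e-03, -1.29400439e-05]), 'tcp_pos': array([0.16083454, 0.65490857, 0.21259463]), 'orientation': array([-3.77335391e-01, -3.11875488e+00,  2.95887911e-03]), 'contact_force': array([ 0.13383754, -0.26738892, -0.33198407]), 'moment': array([-0.02183768,  0.02750263, -0.03808804]), 'gripper_force': 0.0, 'grip_width': 0.08559051273358693}
{'fov_y': 52.73989805317463, 'cx': 282.9726624879356, 'cy': 209.54768184970692, 'origin': array([0.89147323, 0.40168006, 0.91518277]), 'attitude': array([0.23951703, 0.67685665, 2.33779147])}
{'fov_y': 56.54404685539761, 'cx': 277.76745885241235, 'cy': 208.8425089041803, 'origin': array([0.42026657, 0.0055    , 1.0342295 ]), 'attitude': array([ 0.1206637 , -0.13475622, -1.57266164])}
```

View pics/top0.png

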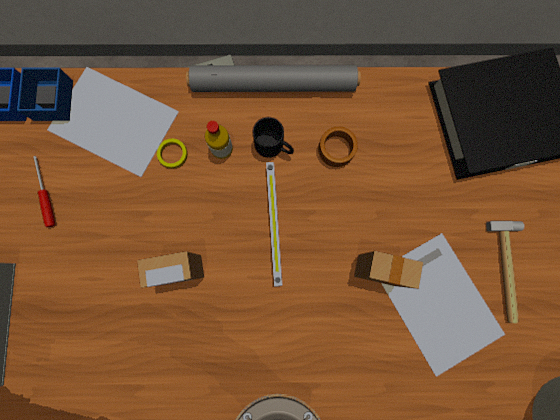

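View pics/scene0.png

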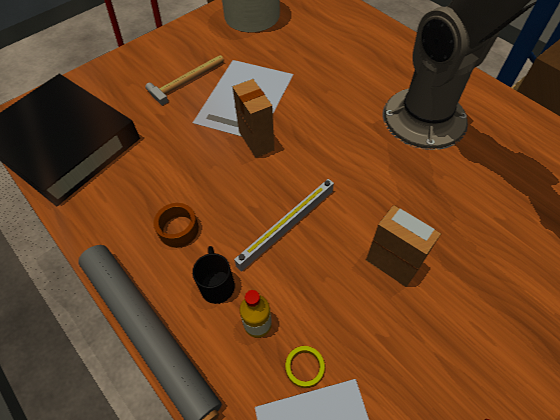

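The top view shows the labelled carton's top at about (165,270), the rail from (270,167) to (278,281), the plain carton at (395,270), and the glue, mug and tapes beyond at rows 120–160. The scene view agrees with this.

```bash
python3 - <<'E'
from h import *
def rect(P):
    (c,s,a)=cv2.minAreaRect((P[:,:2]*1000).astype(np.float32)); return np.round(c,1),np.round(s,1),round(a,2)
for n in('scene','top'):
    z=np.load(n+'0.npz');W=cloud(n,z['d']);ok=z['d']>0
    X,Y,Z=W[...,0],W[...,1],W[...,2]
    reg=ok&(X>.25)&(X<.85)&(abs(Y)<.45)
    b=reg&(abs(Z)<.02);print(n,'bench',np.median(Z[b]),Z[b].std())
    m=(reg&(Z>.012)).astype(np.uint8)
    k,l,st,ce=cv2.connectedComponentsWithStats(m)
    for i in range(1,k):
        if st[i,4]<80: continue
        q=l==i; zz=Z[q]; t=np.percentile(zz,98)
        top=q&(Z>t-.008)
        print(ce[i].round(),st[i,4],'ztop',round(t,3),'top',rect(W[top]),'all',rect(W[q]))
E
```

```text
scene bench -2.9987642715334495e-05 0.002661158051418566
[253. 116.] 2201 ztop 0.172 top (array([ 426.5, -260.4]), array([112.6,  62.8]), 76.62) all (array([ 426.8, -259.4]), array([114.9,  63. ]), 76.51)
[282. 224.] 1487 ztop 0.045 top (array([549.1,   7.5]), array([319.5,  22. ]), 3.2) all (array([549.5,   7.3]), array([320.3,  22.9]), 3.3)
[175. 224.] 1060 ztop 0.05 top (array([ 754.8, -165.1]), array([99.5, 98.1]), 52.1) all (array([ 755.3, -164.6]), array([98.7, 99.8]), 18.16)
[401. 244.] 3357 ztop 0.172 top (array([431.2, 247.4]), array([ 63.4, 110.6]), 10.19) all (array([431.5, 247.5]), array([ 64. , 110.6]), 10.19)
[213. 276.] 1309 ztop 0.096 top (array([772.6,  20.3]), array([78.5, 78.9]), 6.42) all (array([772.3,   9.6]), array([103.3,  78.5]), 87.55)
[255. 314.] 1121 ztop 0.171 top (array([759.2, 148.7]), array([27.3, 26. ]), 50.43) all (array([760.1, 152.2]), array([53., 60.]), 62.04)
[304. 366.] 590 ztop 0.023 top (array([743.3, 281.9]), array([78.5, 77.3]), 48.5) all (array([743.4, 281.9]), array([78.5, 77.3]), 48.33)
top bench 0.0011971449779513144 0.002211857214018699
[... 288 characters left out ...]
5.] 744 ztop 0.052 top (array([ 754.4, -164.2]), array([98., 99.]), 17.53) all (array([ 754., -164.]), array([ 97.7, 100. ]), 62.82)
[171. 152.] 347 ztop 0.025 top (array([742.8, 282.4]), array([77.6, 78.3]), 39.12) all (array([742.2, 281.4]), array([78.8, 78. ]), 74.3)
[273. 224.] 965 ztop 0.047 top (array([549.4,   7.8]), array([319.2,  19.8]), 3.54) all (array([549.4,   7.8]), array([319.2,  20. ]), 3.53)
[169. 268.] 1796 ztop 0.174 top (array([430.8, 247.7]), array([ 60.5, 110.7]), 10.26) all (array([430.8, 247.5]), array([ 60.9, 111.1]), 10.44)
[389. 269.] 1857 ztop 0.174 top (array([ 426.9, -260.4]), array([110.4,  60.4]), 76.87) all (array([ 427., -260.]), array([111. ,  60.6]), 76.3)
```

Call:
{"name": "arm_command", "arguments": {
  "plan": "0 0 0 -8; 0 0 0 -8; 0 0 0 -8; -0.015 -0.05 0 0; -0.015 -0.05 0 0; -0.015 -0.05 0 0; -0.015 -0.05 0 0; -0.015 -0.05 0 0; -0.015 -0.05 0 0; -0.015 -0.05 0 0; -0.015 -0.05 0 0; -0.014 -0.049 0 0; 0 0 0 0; 0 0 0 0",
  "hand": 1,
  "grip_force": 40
}}

```text
clock: 1.85
tcp_pos: [0.3721, 0.2378, 0.2135]
orientation: [0.279, -3.129, -0.0]
contact_force: [0.0, 0.2, -0.4]
grip_width: -0.0002
gripper_force: 0.0
```

Call:
{"name": "arm_command", "arguments": {
  "plan": "0 0 0.025 0; 0 0 0.025 0; 0 0 0.023 0; 0 0 0 0; -0.008 0 0 0; -0.008 0 0 0; -0.008 0 0 0; -0.008 0 0 0; -0.008 0 0 0; -0.008 0 0 0"
}}

```text
clock: 3.1
tcp_pos: [0.4202, 0.2459, 0.1406]
orientation: [-0.279, 3.129, 0.0]
contact_force: [-0.7, -0.4, 0.7]
grip_width: -0.0001
gripper_force: 0.3
```

```bash
python3 - <<'E'
from h import *
grab('scene','s1.png')
E
```

```text
(no output)
```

View pics/s1.png

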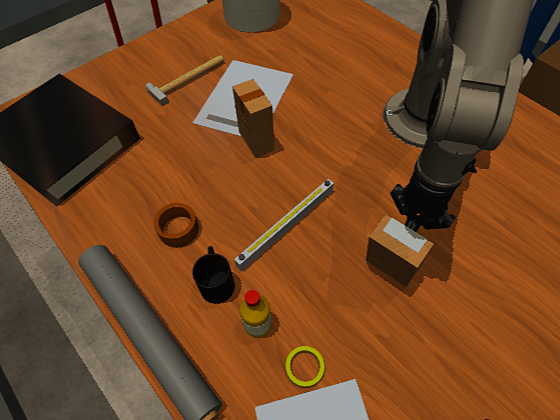

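The carton is tilting away from the robot without sliding (top face at about (403,238)), so I'll keep pushing.

Call:
{"name": "arm_command", "arguments": {
  "plan": "-0.009 0 0 0; -0.009 0 0 0; -0.009 0 0 0; -0.009 0 0 0; -0.009 0 0 0; 0 0 0 0; 0 0 0 0; 0 0 0 0; 0 0 0 0"
}}

```text
clock: 4.28
tcp_pos: [0.4637, 0.2538, 0.1406]
orientation: [0.28, -3.129, -0.0]
contact_force: [0.2, 0.3, -0.2]
grip_width: 0.0004
gripper_force: 0.0
```

```bash
cat > look.py <<'E'
from h import *
import sys
for n in('scene','top'):
    p,d=grab(n,n+sys.argv[1]+'.png');W=cloud(n,d)
    X,Y,Z=W[...,0],W[...,1],W[...,2]
    m=((d>0)&(X>.35)&(X<.7)&(Y>.02)&(Y<.45)&(Z>.052)&(Z<.07)).astype(np.uint8)
    k,l,st,ce=cv2.connectedComponentsWithStats(m)
    if k<2: print(n,'none');continue
    q=l==1+st[1:,4].argmax()
    c,s,a=cv2.minAreaRect((W[q][:,:2]*1000).astype(np.float32))
    print(n,q.sum(),np.round(c,1),np.round(s,1),round(a,2),'z',np.percentile(Z[q],[5,50,95]).round(3),'rgb',np.median(p[q],0))
    b=a%90; b=b-90 if b>45 else b
    g=np.radians(3.4);D=np.array(c)-[549.4,7.6]
    print('  long yaw~',round(b,2),'guide frame',(D@[[np.cos(g),-np.sin(g)],[np.sin(g),np.cos(g)]]).round(1))
E
python3 look.py 2
```

```text
scene 4050 [550.1 268.4] [171.5 110.1] 10.04 z [0.058 0.06  0.063] rgb [161. 117.  79.]
  long yaw~ 10.04 guide frame [ 16.2 260.3]
top 2477 [550.1 268.7] [170.7 110.6] 10.13 z [0.058 0.061 0.064] rgb [160. 154. 153.]
  long yaw~ 10.13 guide frame [ 16.2 260.6]
```

The carton is flat on its back, centred at about (0.550, 0.2685) m, yaw 10°. Next I'll turn the tool, open it, and come down on the carton's far side from the rail.

Call:
{"name": "arm_command", "arguments": {
  "plan": "0 0 0 10; 0 0 0 10; 0 0 0 10; 0 0 0 10; 0 0 0 10; 0 0 0 10; 0 0 0 10; 0 0 0 10; 0 0 0 10; 0.045 0.044 0 0; 0.045 0.044 0 0; 0 0 0 0; 0 0 0.04 0; 0 0 0.04 0; 0 0 0.02 0; 0 0 0 0",
  "hand": -1
}}

```text
clock: 6.38
tcp_pos: [0.5332, 0.3564, 0.0396]
orientation: [-2.015, -2.41, 0.004]
contact_force: [0.1, 0.2, 0.3]
grip_width: 0.0855
gripper_force: 0.0
```

```bash
python3 look.py 3
```

```text
scene 4003 [549.8 268.3] [171.8 110.2] 9.84 z [0.058 0.06  0.063] rgb [160. 113.  85.]
  long yaw~ 9.84 guide frame [ 15.8 260.2]
top 2993 [550.3 268.8] [171.4 110.5] 9.92 z [0.058 0.061 0.064] rgb [158. 127. 105.]
  long yaw~ 9.92 guide frame [ 16.4 260.7]
```

View pics/scene3.png

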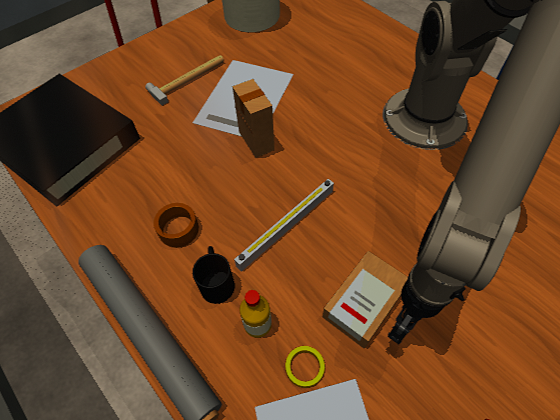

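The carton lies label up at about (365,300), and the open gripper is beside its outer long side at (410,320). I'll lower it, align it with the rail and push.

Call:
{"name": "arm_command", "arguments": {
  "plan": "0 0 0.015 3.3; 0 0 0 3.3; -0.01 0 0 0; -0.01 0 0 0; -0.01 0 0 0; -0.01 0 0 0; -0.012 0 0 0; -0.012 0 0 0; -0.012 0 0 0; -0.012 0 0 0; -0.012 0 0 0; -0.012 0 0 0; -0.012 0 0 0; -0.012 0 0 0; -0.012 0 0 0; -0.012 0 0 0; -0.01 0 0 0; -0.01 0 0 0; 0 0 0 0"
}}

```text
clock: 8.85
tcp_pos: [0.546, 0.1772, 0.0263]
orientation: [2.151, 2.289, 0.002]
contact_force: [0.2, 2.5, 6.1]
grip_width: 0.0855
gripper_force: 2.7
```

```bash
python3 look.py 4
```

```text
scene 2169 [554.  112.8] [171.9 110.5] 4.14 z [0.057 0.06  0.063] rgb [164. 163. 145.]
  long yaw~ 4.14 guide frame [ 10.9 104.8]
top 2903 [553.8 114.5] [170.8 112.1] 3.99 z [0.058 0.061 0.064] rgb [162. 135. 121.]
  long yaw~ 3.99 guide frame [ 10.7 106.4]
```

View pics/scene4.png

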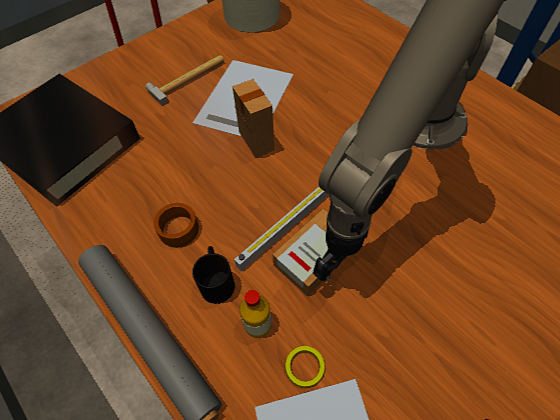

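The carton is square to the rail (yaw about 4°) with roughly 40 mm to go. The gripper is at about (335,250).

Call:
{"name": "arm_command", "arguments": {
  "plan": "-0.009 0 0 0; -0.009 0 0 0; -0.009 0 0 0; -0.006 0 0 0; -0.003 0 0 0; -0.002 0 0 0; -0.002 0 0 0; 0 0 0 0"
}}

```text
clock: 9.95
tcp_pos: [0.5483, 0.1395, 0.0263]
orientation: [-2.148, -2.291, -0.004]
contact_force: [-0.9, 6.3, 6.5]
grip_width: 0.0852
gripper_force: 4.6
```

```bash
python3 look.py 5; python3 -c "
from h import *
print(r.get_obs()['contact_force'])"
```

```text
scene 1906 [560.   76.4] [163.8 111.8] 3.1 z [0.057 0.06  0.063] rgb [167. 170. 149.]
  long yaw~ 3.1 guide frame [14.7 68.1]
top 2750 [556.2  75.8] [170.8 109.8] 3.35 z [0.058 0.061 0.064] rgb [162. 140. 134.]
  long yaw~ 3.35 guide frame [10.8 67.7]
[-0.90529767  6.67811957  6.32516122]
```

Call:
{"name": "arm_command", "arguments": {
  "plan": "-0.002 0 0 0; -0.002 0 0 0; 0 0 0 0"
}}

```text
clock: 10.42
tcp_pos: [0.5488, 0.1372, 0.0264]
orientation: [-2.147, -2.291, -0.006]
contact_force: [0.6, 10.5, 5.0]
grip_width: 0.0851
gripper_force: 5.5
```

Call:
{"name": "arm_command", "arguments": {
  "plan": "-0.002 0 0 0; -0.002 0 0 0; 0 0 0 0; 0 0 0 0"
}}

```text
clock: 10.92
tcp_pos: [0.5493, 0.1366, 0.0266]
orientation: [-2.144, -2.291, -0.011]
contact_force: [1.5, 17.5, 4.2]
grip_width: 0.0854
gripper_force: 7.8
```

The force is now 17.5 N with almost no further motion, so the carton is seated against the rail. I'll back off.

Call:
{"name": "arm_command", "arguments": {
  "plan": "0.006 0 0 0; 0.01 0 0 0; 0.02 0 0 0; 0.03 0 0 0; 0.03 0 -0.02 0; 0.02 0 -0.05 0; 0 0 -0.05 0; 0 0 0 0"
}}

```text
clock: 11.92
tcp_pos: [0.543, 0.2474, 0.1491]
orientation: [2.148, 2.29, 0.009]
contact_force: [0.3, -1.0, -0.9]
grip_width: 0.0857
gripper_force: 0.0
```

```bash
python3 look.py 6
```

```text
scene 3147 [556.7  73.3] [171.4 111. ] 3.0 z [0.057 0.06  0.063] rgb [161. 118.  80.]
  long yaw~ 3.0 guide frame [11.2 65.2]
top 2881 [556.9  73.7] [170.7 110.5] 3.5 z [0.058 0.061 0.064] rgb [163. 137. 124.]
  long yaw~ 3.5 guide frame [11.5 65.5]
```

View pics/top6.png

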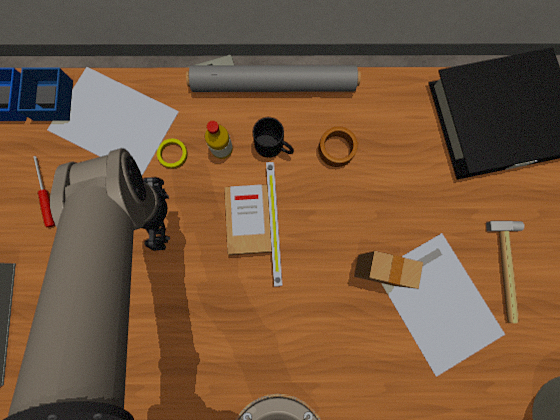

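The carton lies label up at about (248,218), flush with the rail. The gripper is clear at (155,215), and everything else is where it was.

```bash
python3 -c "
from h import *
print(ticket.hand_in())"
```

```text
the job is handed in; nothing more can be done
None
```

I pushed the labelled carton onto its back, label up, and slid it flush against the guide rail (gap under about 1 mm, within 0.5° of parallel, 11 mm off the rail's middle); in the last picture nothing else had visibly moved, and I handed the job in at about 12 s (no verdict was returned).

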